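# Strip the rinsed pellet die for drying

### The arm

A 6-joint arm with a two-finger parallel gripper is mounted at the origin on a cart in front of the work surface, level with it; the furniture and walls round the work are solid. World frame = base frame: x ahead of the robot, y to its left, z up, the work surface at z = 0. Lengths are in m, angles in rad, forces in N, time in s.
With the tool pointing down it reaches from about 0.275 to 1 m from the base axis. Payload 8.4 kg.
Tool frame: the origin (TCP) lies between the finger pads; the fingertips stand 11 mm ahead of it and the grasp point (between the pads) lies 8 mm behind it; z points along the fingers, y is the line along which they close (so a half turn about z gives the same grasp; the last joint's range is limited). The gripper opens to 85 mm and grips with 20 to 120 N. Pads are 22 mm wide; open, the fingers measure 114 mm over their backs; the gripper's body (76 mm by 85 mm) begins 54 mm behind the grasp point. The pads swing forward as they close: fully open they stand 13 mm farther back than shut.
Start: joints at [-1.231, 0.353, 1.633, -0, 1.155, -0.002], TCP at [0.209, -0.589, 0.216] pointing down, gripper open.
Joint ranges: [-2.63, 2.63], [-0.92, 2.1], [0.06, 2.66], [-1.3, 4.44], [0, 2.69], [-3.02, 3.02]. Speed limits (rad/s): [2.22, 2.22, 2.79, 3.14, 3.14, 3.14].

### API

Orientations are given as a rotation vector (axis times angle).
In Python, from cell import telemetry, viewer, manip gives the robot as it stands. The module is installed in compiled form; this text tells all that it offers.
- The arm moves only by the tool move_arm, never from a script. Its argument "rows" is a list that holds one entry, the list of rows, each a list of 7 numbers: the shift along the tool's x, y, z normalised to -1 to 1, where 1 is 800 mm, then the turn, a rotation vector about the tool's x, y, z normalised to -1 to 1, where 1 is 180 degrees, then the opening, from 0 (shut) to 1 (fully open). In form: [[[dx, dy, dz, wx, wy, wz, hand], ...]]. A call has 1 to 12 rows; each row is the pose to reach, as a shift and turn from the pose commanded when the call began, along the tool's axes at that moment, turning the shorter way round; what a row does not reach only later rows make up. A row lasts 1/12 s, in which the tool goes at most 41.7 mm and 7.16 degrees, less where a joint would pass 70% of its speed; a pose out of reach is approached as far as the arm can. A call with a number of a shift or a turn outside -1 to 1 is refused whole. A call with a gripper value outside its range is refused whole. The fingers move at their own pace and stop on an object; "squeeze" is the grip in N (left out, the last holds). Time passes only in rows, so rows that repeat a pose let the fingers close. It gives the time, the measured TCP pose, the force, the opening and the grip force at its end, in the units of the state.
- telemetry.read_state(): the state, without advancing time (a new reading comes with each control period).
- viewer.capture(name): name is "scene" or "top" or "wrist"; returns a dict with "pixels" (480x640x3 uint8, red, green, blue), "mtx" (3x3 intrinsics, pixels), "R" (3x3) and "t" (3): a world point X has camera coordinates R X + t; the wrist camera has in their place "tool_from_camera" (4x4, takes a point from camera to tool coordinates, whose origin is the TCP and whose axes are the flange's). Camera axes: x right, y down, z forward; pixel columns grow to the right and rows downward; lengths in m; the calibration is good to about 2 mm. A picture is of the moment at which its call begins: read the wrist's pose just before it. There is no depth.
- manip.finish_job(): hands the job in; it is judged then, once.
The state is a dict: "clock": time; "joint_pos": joint angles; "qd": joint speeds; "tau": joint torques, N m; "tool_pos": TCP position; "tool_rot": TCP orientation; "contact_force": force on the tool from outside, world axes, zero at the start; "torque": the same for the moment, N m; "grip_width": finger opening in m; "gripper_force": force on a finger pad.
Only numpy, scipy, OpenCV 4.12 (cv2) and the standard library are available. Lean on these libraries where they do the work, as an engineer would, in place of code of your own. Each camera call takes 0.05 s, during which the arm holds its last target. There are 200 camera calls.

### The job

The pellet die has just been rinsed and must dry in pieces, or it will rust: take it apart and put every part in its own drying place. Hang the plunger by its head in the hole of the four-legged stand, lay the stop ring in the small dish, slip the cylinder down over the upright post until it sits on the foot, and set the base flat in the large dish. Keep every part upright on the way and leave the vial and the pot standing where they are.

Things in the scene. Friction and masses are not known exactly. Their poses are not given: they have to be found in the camera images.
- plunger: Loose steel plunger, 59 mm tall, 0.2 kg: shaft 18 mm in diameter, 44 mm long, under a knurled head 34 mm in diameter, 15 mm tall (z = 44 to 59 mm). At the start its shaft stands in the bores of stop ring and cylinder (2 to 3 mm of play all round), the head lying on the ring. Origin: centre of the shaft's lower end; z up along the shaft.
- stop_ring: Plain steel ring, loose: outside 44 mm, bore 24 mm, 14 mm tall, 0.1 kg. At the start it lies loose on top of the cylinder, around the plunger's shaft. Origin: centre of its underside; z up.
- die_cylinder: Steel cylinder of the die, loose: outside 54 mm, 40 mm tall, 0.5 kg, with a 22 mm bore right through, widened to 34 mm over the lowest 9 mm. At the start it stands on the base's flange, over the base's spigot (2 mm of play all round). Origin: centre of its underside; z up along the bore.
- die_base: Loose steel base, lowest of the stack, on the worktop, 0.42 kg: round flange 66 mm in diameter, 16 mm tall; on it a spigot 30 mm in diameter, 7 mm tall; a hose nozzle (8 mm thick, a 11 mm collar at its root, axis 9.5 mm above the underside) sticks out along the base's +x to 50 mm from the centre. Origin: centre of its underside; z up.
- hanging_stand: Fixed dark grey four-legged stand, place of the plunger: foot plate (top at 6 mm), four steel columns, top plate 78 x 64 x 10 mm with its upper face 54 mm above the worktop and a 25 mm through hole (2 mm bevel) in its middle; column screws stand 2 mm proud at the corners. The plunger hangs with its end at 10 mm. Origin: on the worktop under the hole's centre; x along the long side.
- small_dish: Fixed round dark grey dish, place of the stop ring, with flat drain ribs: 66 mm outside, recess 58 mm wide and 4 mm deep, floor 3 mm above the worktop, rim top at 7 mm. Origin: centre of its underside, on the worktop; z up.
- drying_post: Fixed stand, place of the cylinder: round dark grey foot 73 mm in diameter, 6 mm thick, and in its middle an upright steel post 14 mm in diameter (22 mm at its root, below 9 mm), whose tip tapers to 6 mm between 34 and 44 mm above the worktop. Origin: centre of the foot's underside, on the worktop; z up along the post.
- large_dish: Fixed round dark grey dish, place of the base, with flat drain ribs: 90 mm outside, recess 82 mm wide and 4 mm deep, floor 3 mm above the worktop, rim top at 7 mm; the base's nozzle passes above the rim in any direction. Origin: centre of its underside, on the worktop; z up.
- sample_vial: Bystander, loose: small capped amber vial, 21 mm in diameter and 53 mm tall, standing on the worktop. Origin: centre of its underside.
- sample_pot: Bystander, loose: small clear pot with a white cap, 32 mm in diameter and 58 mm tall, standing on the worktop. Origin: centre of its underside.
Things that resemble listed ones, but are neither listed nor needed, are in the scene too. Leave any orange or purple look-alike of the plunger alone.

How it is judged:
At the end, for the whole second after the job is handed in: Plunger upright in the stand's hole, head on the top plate (8 mm; end 7 to 14 mm up); ring and base flat in the small and large dish (10 mm; underside below 6 mm); cylinder on the foot over the post (8 mm; below 9 mm); tilts under 0.06 to 0.12 rad, all at rest; vial and pot within 20 mm (horizontal distance between plunger and hanging_stand below 0.008 m and height (world z) of plunger between 0.007 and 0.014 m and angle between plunger's own z axis and vertical below 0.12 rad and horizontal distance between stop_ring and small_dish below 0.01 m and height (world z) of each of stop_ring, die_base below 0.006 m and angle between each of stop_ring, die_cylinder's own z axis and vertical below 0.08 rad and horizontal distance between die_cylinder and drying_post below 0.008 m and height (world z) of die_cylinder below 0.009 m and horizontal distance between die_base and large_dish below 0.01 m and angle between die_base's own z axis and vertical below 0.06 rad and linear speed of each of plunger, stop_ring, die_cylinder, die_base below 0.02 m/s and distance of each of sample_vial, sample_pot from where it was at the start of the episode below 0.02 m); the robot touches nothing.
It fails at once if a part of the die is tipped by more than about 35 degrees (angle between any of plunger, stop_ring, die_cylinder, die_base's own z axis and vertical above 0.6 rad).
It fails at once if the vial or the pot is knocked over or pushed away (distance of any of sample_vial, sample_pot from where it was at the start of the episode above 0.03 m or angle between any of sample_vial, sample_pot's own z axis and vertical above 0.6 rad).
It also fails if it takes over 128 s, if anything falls off the work surface, if the arm or the gripper's body presses on something with over 40 N, if the wrist force passes 120 N, or if a joint passes its speed limit or range.

## Working session

There is one attempt and no reset: what is moved stays moved. The work goes in short steps, Python scripts to look and compute and a tool call to move; the robot and the scene stay as the last step left them, time stands still between calls to the robot, and variables do not carry over. Pictures are saved under pics/ and viewed, at most 14 in all, crops included, and the job is handed in when it is done.

Besides the shell and the picture viewer there is one more tool, called after "Request:" as a command line: name --argument value ..., lists and objects as JSON in quotes. move_arm: Moves the arm, as the interface text tells. Scaled input: -1 to 1 covers 800 mm each way for a shift and 180 degrees each way for a turn. Its arguments: {"type":"object","properties":{"rows":{"type":"array"},"squeeze":{"type":"number"}},"required":["rows"]}

```bash
mkdir -p pics; cat > h.py <<'E'
import numpy as np,cv2
from cell import telemetry,viewer,manip
from scipy.spatial.transform import Rotation as Ro
def snap(n,f):
    s=telemetry.read_state(); c=viewer.capture(n); cv2.imwrite('pics/'+f,c['pixels'][:,:,::-1])
    if 'R' in c: R,t=np.array(c['R']),np.array(c['t'])
    else:
        T=np.eye(4);T[:3,:3]=Ro.from_rotvec(s['tool_rot']).as_matrix();T[:3,3]=s['tool_pos']
        M=np.linalg.inv(T@np.array(c['tool_from_camera']));R,t=M[:3,:3],M[:3,3]
    np.savez('pics/'+f[:-4],K=c['mtx'],R=R,t=t); return c['pixels']
def ray(f,u,v,z):
    d=np.load('pics/'+f+'.npz');K,R,t=d['K'],d['R'],d['t']
    o=-R.T@t; r=R.T@np.linalg.solve(K,[u,v,1.]); return (o+r*(z-o[2])/r[2])
def proj(f,X):
    d=np.load('pics/'+f+'.npz');p=d['K']@(d['R']@np.array(X)+d['t']);return p[:2]/p[2]
E
python3 - <<'E'
from h import *
for n in('scene','top','wrist'): snap(n,n+'0.png')
for n in('scene','top','wrist'):
    d=np.load(f'pics/{n}0.npz');print(n,d['K'][0],(-d['R'].T@d['t']).round(3),d['R'].round(2).tolist())
print(telemetry.read_state())
E
```

```text
scene [485.46495699   0.         330.33352796] [0.034 0.502 0.604] [[-0.68, -0.73, -0.01], [-0.44, 0.43, -0.79], [0.58, -0.53, -0.62]]
top [604.69820944   0.         313.62676067] [0.403 0.017 1.412] [[-0.01, -1.0, 0.0], [-0.99, 0.01, -0.12], [0.12, -0.0, -0.99]]
wrist [404.18078975   0.         318.7929948 ] [ 0.275 -0.565  0.372] [[0.33, -0.94, -0.0], [-0.9, -0.32, 0.28], [-0.26, -0.09, -0.96]]
{'clock': 0.15, 'joint_pos': array([-1.23138774e+00,  3.53506280e-01,  1.63394167e+00, -1.65875023e-05,
        1.15521434e+00, -2.36230693e-03]), 'qd': array([-3.53104714e-04, -6.76799089e-04, -1.74899588e-03, -1.17070228e-03,
       -6.94734780e-05, -1.29125970e-03]), 'tau': array([-1.38923510e-04, -6.05636430e+01, -3.42338920e+01, -1.51294222e-05,
        6.21231127e-03,  2.77207249e-05]), 'tool_pos': array([ 0.20936521, -0.58849316,  0.21543266]), 'tool_rot': array([-3.09479561e+00, -5.34074916e-01,  3.05203093e-04]), 'contact_force': array([-0.00195458,  0.36067504, -0.02493352]), 'torque': array([ 0.01739599,  0.01241731, -0.02880339]), 'gripper_force': 0.0, 'grip_width': 0.08546965518762499}
```

View pics/top0.png

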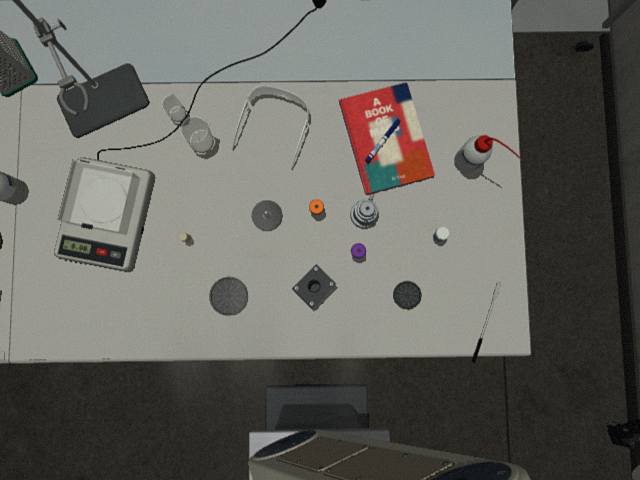

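View pics/scene0.png

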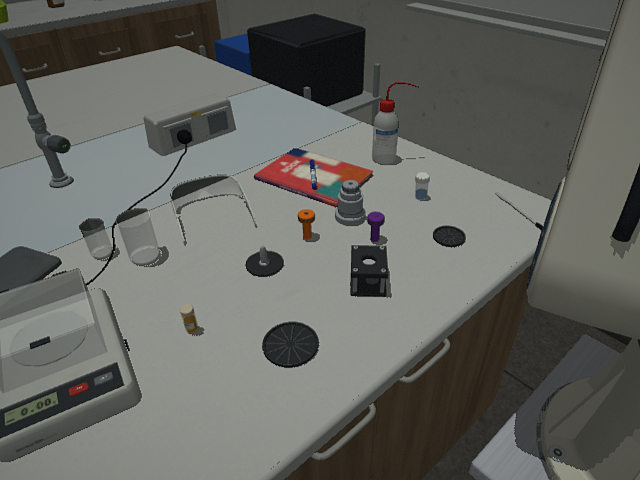

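Top view: stack near (365,210), stand (314,287), small dish (407,295), post foot (267,215), large dish (229,296), orange/purple look-alikes (317,206)/(358,251), vial (186,238), pot (442,236).

```bash
python3 - <<'E'
from h import *
im=cv2.imread('pics/top0.png');g=cv2.cvtColor(im,cv2.COLOR_BGR2GRAY)
m=(g<95).astype(np.uint8);m[:160]=0;m[345:]=0;m[:,:200]=0;m[:,440:]=0
n,l,s,c=cv2.connectedComponentsWithStats(cv2.morphologyEx(m,cv2.MORPH_CLOSE,np.ones((5,5))))
for i in range(1,n):
    if s[i,4]>300:
        cn,_=cv2.findContours((l==i).astype(np.uint8),0,2);k=cv2.convexHull(np.vstack(cn));e=cv2.fitEllipse(k)
        print(s[i],np.round(e[0],1),np.round(e[1],1),[ray('top0',*e[0],z)[:2].round(4) for z in(.006,.054)],np.array(cv2.minAreaRect(k)[2]))
print('stack',ray('top0',366,207,.085))
for p,z in(((186,237),.053),((442,234),.058),((317,204),.059),((358,249),.059)):print(ray('top0',*p,z).round(3))
a=cv2.resize(im[150:330,190:460],(800,533),interpolation=cv2.INTER_CUBIC);cv2.imwrite('pics/c0.png',a)
E
```

```text
[ 356  160   78   41 1856] [395. 171.] [ 72. 106.] [array([ 0.7472, -0.1846]), array([ 0.7354, -0.1777])] 72.6459732055664
[252 201  31  30 728] [266.8 215.4] [30.2 30.5] [array([0.6438, 0.1204]), array([0.6356, 0.1169])] 90.0
[351 208  28  21 383] [364.3 217.3] [21.9 27.6] [array([ 0.6365, -0.1093]), array([ 0.6285, -0.1049])] 7.594643592834473
[ 292  265   45   46 1119] [313.5 287.9] [36.  58.3] [array([0.4719, 0.0124]), array([0.4695, 0.0126])] 45.0
[ 209  277   39   38 1166] [228.4 296. ] [38.2 38.7] [array([0.4557, 0.2099]), array([0.4539, 0.2033])] 90.0
[393 281  29  29 635] [406.7 294.9] [28.  28.5] [array([ 0.4531, -0.2035]), array([ 0.4514, -0.196 ])] 45.0
stack [ 0.64653381 -0.10637023  0.085     ]
[0.588 0.3   0.053]
[ 0.587 -0.279  0.058]
[0.66  0.002 0.059]
[ 0.556 -0.089  0.059]
```

View pics/c0.png

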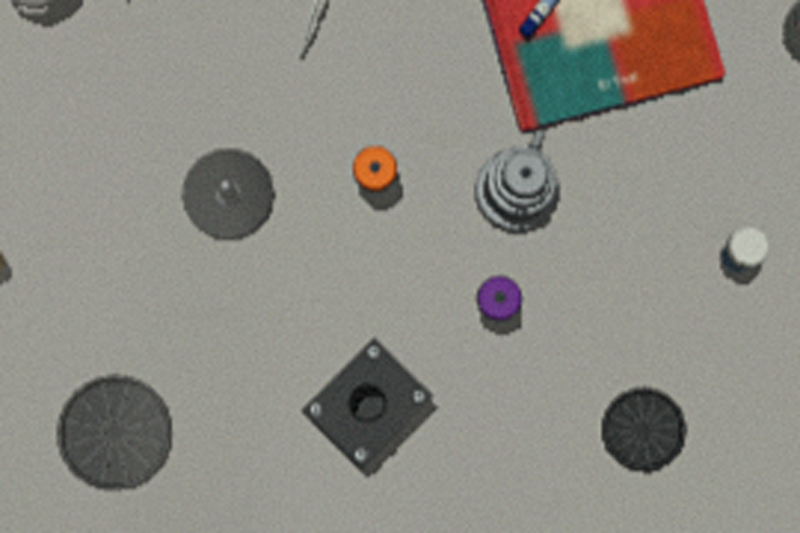

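The crop shows the plunger head at crop (525,173), nozzle pointing to (540,137), beside the book's corner at (520,130), and the stand's hole at (368,402). Moving to the small dish first.

Request:
move_arm --rows '[[[0.447,-0.357,-0.005,0,0,0.1088,1],[0.447,-0.357,-0.005,0,0,0.1088,1],[0.447,-0.357,-0.005,0,0,0.1088,1],[0.447,-0.357,-0.005,0,0,0.1088,1],[0.447,-0.357,-0.005,0,0,0.1088,1],[0.447,-0.357,-0.005,0,0,0.1088,1],[0.447,-0.357,-0.005,0,0,0.1088,1],[0.447,-0.357,-0.005,0,0,0.1088,1],[0.447,-0.357,-0.005,0,0,0.1088,1],[0.447,-0.357,-0.005,0,0,0.1088,1],[0.447,-0.357,-0.005,0,0,0.1088,1],[0.447,-0.357,-0.005,0,0,0.1088,1]]]' --squeeze 60

```text
clock: 1.15
tool_pos: [0.4537, -0.1946, 0.2201]
tool_rot: [-3.14, -0.007, -0.003]
contact_force: [1.4, 0.3, 0.1]
grip_width: 0.0854
gripper_force: 0.0
```

```bash
python3 - <<'E'
from h import *
snap('wrist','w_sd.png')
E
```

Request:
move_arm --rows '[[[0.2375,-0.105,0,0,0,0,1],[0.2375,-0.105,0,0,0,0,1],[0.2375,-0.105,0,0,0,0,1],[0.2375,-0.105,0,0,0,0,1],[0.2375,-0.105,0,0,0,0,1],[0.2375,-0.105,0,0,0,0,1],[0.2375,-0.105,0,0,0,0,1],[0.2375,-0.105,0,0,0,0,1],[0.2375,-0.105,0,0,0,0,1]]]'

```text
clock: 1.95
tool_pos: [0.6394, -0.1171, 0.2197]
tool_rot: [3.141, -0.002, -0.002]
contact_force: [-1.1, -0.1, 1.1]
grip_width: 0.0853
gripper_force: 0.0
```

```bash
python3 - <<'E'
from h import *
snap('wrist','w_st.png')
print(telemetry.read_state()['tool_pos'])
E
```

```text
[ 0.63945581 -0.11709084  0.22002629]
```

Request:
move_arm --rows '[[[-0.215,-0.15,0,0,0,0,1],[-0.215,-0.15,0,0,0,0,1],[-0.215,-0.15,0,0,0,0,1],[-0.215,-0.15,0,0,0,0,1],[-0.215,-0.15,0,0,0,0,1],[-0.215,-0.15,0,0,0,0,1],[-0.215,-0.15,0,0,0,0,1],[-0.215,-0.15,0,0,0,0,1],[-0.215,-0.15,0,0,0,0,1]]]'

```text
clock: 2.75
tool_pos: [0.4696, 0.0033, 0.2205]
tool_rot: [3.141, -0.001, 0.003]
contact_force: [-0.6, -1.0, -0.4]
grip_width: 0.0853
gripper_force: 0.0
```

```bash
python3 - <<'E'
from h import *
snap('wrist','w_hs.png')
print(telemetry.read_state()['tool_pos'])
E
```

```text
[0.46963726 0.00330058 0.22029257]
```

Request:
move_arm --rows '[[[-0.02,-0.245,0,0,0,0,1],[-0.02,-0.245,0,0,0,0,1],[-0.02,-0.245,0,0,0,0,1],[-0.02,-0.245,0,0,0,0,1],[-0.02,-0.245,0,0,0,0,1],[-0.02,-0.245,0,0,0,0,1],[-0.02,-0.245,0,0,0,0,1],[-0.02,-0.245,0,0,0,0,1],[-0.02,-0.245,0,0,0,0,1]]]'

```text
clock: 3.55
tool_pos: [0.4531, 0.1989, 0.2197]
tool_rot: [3.141, -0.002, -0.001]
contact_force: [0.5, -0.2, 0.1]
grip_width: 0.0855
gripper_force: 0.0
```

```bash
python3 - <<'E'
from h import *
snap('wrist','w_ld.png')
print(telemetry.read_state()['tool_pos'])
E
```

```text
[0.45305263 0.19885286 0.21983875]
```

Request:
move_arm --rows '[[[0.235,0.105,0,0,0,0,1],[0.235,0.105,0,0,0,0,1],[0.235,0.105,0,0,0,0,1],[0.235,0.105,0,0,0,0,1],[0.235,0.105,0,0,0,0,1],[0.235,0.105,0,0,0,0,1],[0.235,0.105,0,0,0,0,1],[0.235,0.105,0,0,0,0,1],[0.235,0.105,0,0,0,0,1]]]'

```text
clock: 4.35
tool_pos: [0.6397, 0.1157, 0.2199]
tool_rot: [3.142, -0.001, -0.001]
contact_force: [0.3, 0.2, 0.5]
grip_width: 0.0854
gripper_force: 0.0
```

```bash
python3 - <<'E'
from h import *
snap('wrist','w_po.png')
print(telemetry.read_state()['tool_pos'],telemetry.read_state()['tool_rot'])
a=[cv2.resize(cv2.imread(f'pics/w_{n}.png'),(400,300),interpolation=3) for n in('st','hs','po','sd')]
cv2.imwrite('pics/m1.png',np.vstack([np.hstack(a[:2]),np.hstack(a[2:])]))
E
```

```text
[0.63970905 0.1160917  0.22012263] [-3.14156531e+00 -1.30895153e-04  6.97450611e-04]
```

View pics/m1.png

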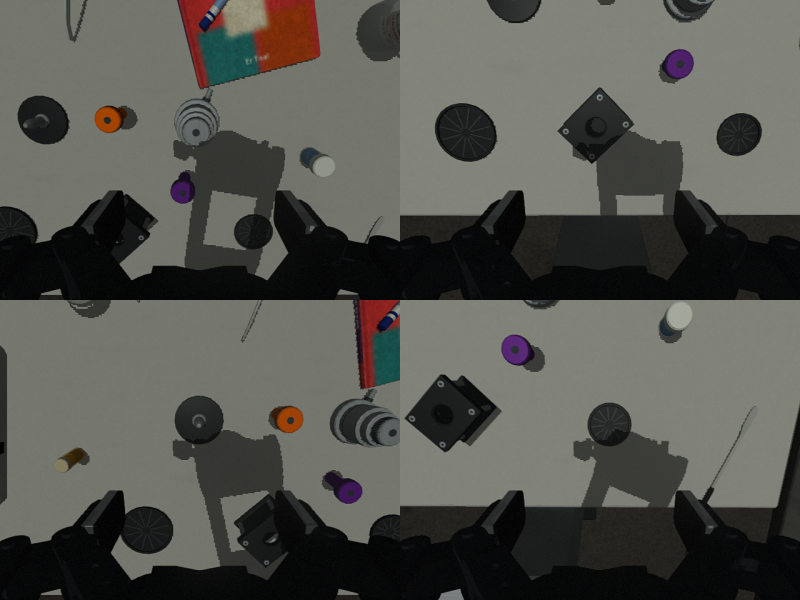

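The four wrist views (halves: stack/stand/post/small dish) show each target unobstructed near image centre; head dimple at (197,132) of the first, hole at (196,126) of the second.

```bash
python3 - <<'E'
from h import *
def g(n):return cv2.cvtColor(cv2.imread(f'pics/w_{n}.png'),cv2.COLOR_BGR2GRAY)
print('px sd',g('sd')[170:230:6,330],g('sd')[220,310:420:10])
for n,th in(('sd',(50,58)),('ld',(55,65)),('po',(50,58))):
  for t in th:
    m=(cv2.GaussianBlur(g(n),(3,3),0)<t).astype(np.uint8);m[:, :200]=0;m[:,420:]=0;m[:100]=0;m[300:]=0
    k,l,s,c=cv2.connectedComponentsWithStats(cv2.morphologyEx(cv2.morphologyEx(m,3,np.ones((5,5))),2,np.ones((9,9))))
    i=1+np.argmax(s[1:,4]);cn,_=cv2.findContours((l==i).astype(np.uint8),0,1);e=cv2.fitEllipse(cv2.convexHull(np.vstack(cn)))
    z=.006 if n=='po' else .007
    print(n,t,s[i],np.round(e[0],1),np.round(e[1],1),ray('w_'+n,*e[0],z).round(4))
def crop(n,x,y,w=90):
    return cv2.resize(cv2.imread(f'pics/w_{n}.png')[y-w//2:y+w//2,x-w//2:x+w//2],(400,400),interpolation=3)
o=[crop('st',315,200),crop('hs',314,202),]
cv2.imwrite('pics/m2.png',np.clip(np.hstack(o)*1.6,0,255).astype(np.uint8))
E
```

```text
px sd [38 44 36 41 48 41 46 49 36 15] [ 42  42  38  19  25  24  58  60  57 125 129]
sd 50 [ 301  165   68   69 3771] [335.  199.4] [69.  69.9] [ 0.4546 -0.2087  0.007 ]
sd 58 [ 301  165   68   70 3846] [335.1 199.8] [69.4 70.8] [ 0.4543 -0.2088  0.007 ]
ld 55 [ 264  147   95   96 7228] [311.4 194.2] [95.3 96.5] [0.4584 0.2061 0.007 ]
ld 65 [  264   147   156   153 15918] [347.1 231.7] [132.6 199. ] [0.4226 0.1725 0.007 ]
po 50 [ 281  154   76   78 4445] [318.3 192.4] [76.5 78.4] [0.6464 0.1165 0.006 ]
po 58 [  277   154   143   146 13880] [350.6 237.5] [131.7 186.3] [0.6031 0.0859 0.006 ]
```

View pics/m2.png

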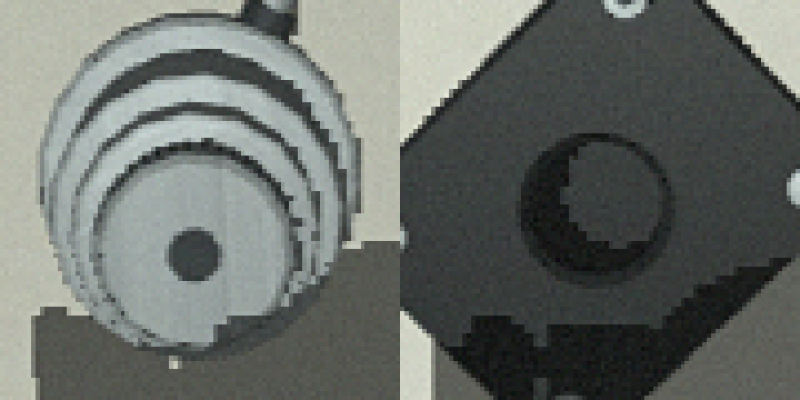

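```bash
python3 - <<'E'
from h import *
print('head w',ray('w_st',313.6,212.4,.085).round(4),'top',ray('top0',367.2,208.4,.085).round(4))
print('hole w',ray('w_hs',313.3,203.8,.054).round(4),'top',ray('top0',190+368*.3375,150+402*.3375,.054).round(4))
# base flange top centre w: from extents of flange ellipse
print('nozzle w',ray('w_st',270+265/4.444,155+10/4.444,.0095).round(4))
g=cv2.cvtColor(cv2.imread('pics/scene0.png'),6)
for nm,(x0,y0,x1,y1),z in(('sd',(425,218,475,255),.007),('ld',(255,312,330,375),.007),('po',(240,245,290,280),.006)):
  m=np.zeros_like(g);m[y0:y1,x0:x1]=(g[y0:y1,x0:x1]<80)
  cn,_=cv2.findContours(cv2.morphologyEx(m,3,np.ones((3,3))),0,1);k=max(cn,key=cv2.contourArea);e=cv2.fitEllipse(cv2.convexHull(k))
  print(nm,np.round(e[0],1),np.round(e[1],1),ray('scene0',*e[0],z).round(4))
cv2.imwrite('pics/m3.png',cv2.resize(cv2.imread('pics/scene0.png')[170:300,230:400],(785,600),interpolation=3))
E
```

```text
head w [ 0.6447 -0.1129  0.085 ] top [ 0.6433 -0.109   0.085 ]
hole w [0.4756 0.0081 0.054 ] top [0.4745 0.0111 0.054 ]
nozzle w [ 0.6783 -0.1265  0.0095]
sd [448.9 236.2] [21.  33.4] [ 0.4506 -0.2045  0.007 ]
ld [290.2 344.5] [45.6 56.7] [0.4533 0.2082 0.007 ]
po [264.2 262.7] [28.6 37.5] [0.6444 0.1166 0.006 ]
```

View pics/m3.png

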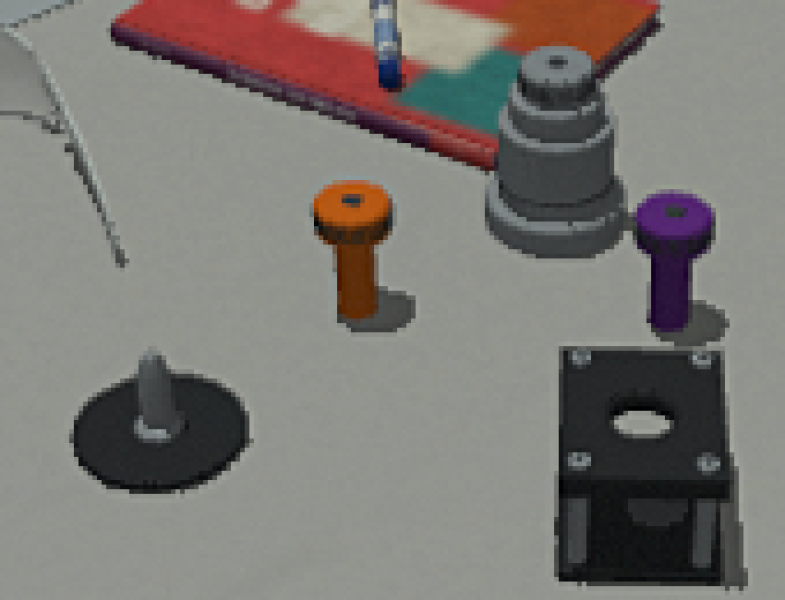

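Scene crop confirms the layout: clear stack with its nozzle by the book, hole free. Average estimate of head ≈ (0.6445,-0.111). Go closer.

Request:
move_arm --rows '[[[0.0056,0.283,0,0,0,0,1],[0.0056,0.283,0,0,0,0,1],[0.0056,0.283,0,0,0,0,1],[0.0056,0.283,0,0,0,0,1],[0.0056,0.283,0,0,0,0,1],[0.0056,0.283,0,0,0,0,1],[0.0056,0.283,0.12,0,0,0,1],[0.0056,0.283,0.12,0,0,0,1],[0.0056,0.283,0.12,0,0,0,1],[0.0056,0.283,0.12,0,0,0,1],[0.0056,0.283,0.12,0,0,0,1]]]'

```text
clock: 5.32
tool_pos: [0.6451, -0.1096, 0.1247]
tool_rot: [-3.141, -0.001, 0.001]
contact_force: [-0.1, 1.2, 1.5]
grip_width: 0.0852
gripper_force: 0.0
```

```bash
python3 - <<'E'
from h import *
print(telemetry.read_state()['tool_pos'])
im=snap('wrist','n_st.png')
print(proj('n_st',[.6445,-.111,.085]))
cv2.imwrite('pics/m4.png',np.clip(im[130:430,120:520,::-1]*1.5,0,255).astype(np.uint8).repeat(2,0).repeat(2,1)) 
E
```

```text
[ 0.64511494 -0.10962847  0.12470269]
[322.15142026 264.0057836 ]
```

View pics/m4.png

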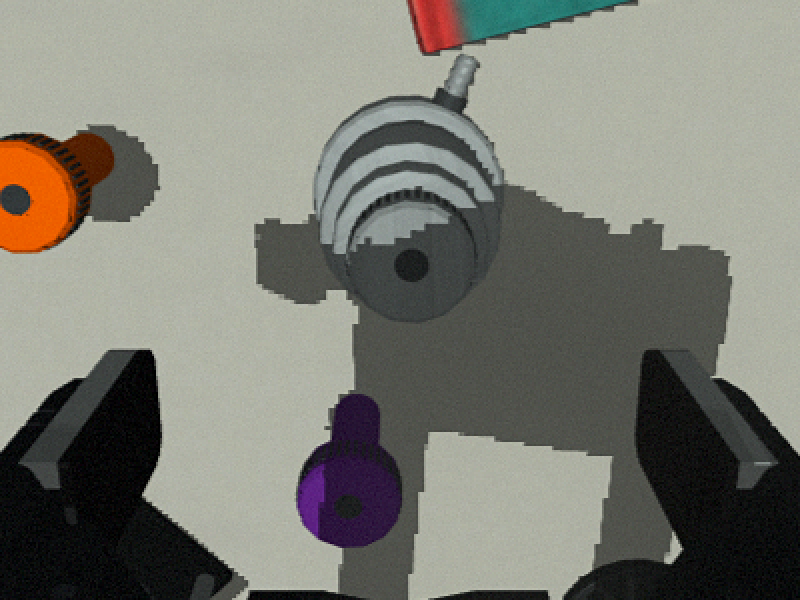

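Dimple at pixel (325.5,262.5): head at y≈-0.113. Descend and grip.

Request:
move_arm --rows '[[[-0.0005,0.0042,0.02,0,0,0,1],[-0.0005,0.0042,0.04,0,0,0,1],[-0.0005,0.0042,0.05,0,0,0,1],[-0.0005,0.0042,0.05,0,0,0,0.5],[-0.0005,0.0042,0.05,0,0,0,0.3],[-0.0005,0.0042,0.05,0,0,0,0.3],[-0.0005,0.0042,0.05,0,0,0,0.3],[-0.0005,0.0042,0.05,0,0,0,0.3],[-0.0005,0.0042,0.05,0,0,0,0.3],[-0.0005,0.0042,0.05,0,0,0,0.3],[-0.0005,0.0042,0.05,0,0,0,0.3],[-0.0005,0.0042,0.05,0,0,0,0.3]]]' --squeeze 40

```text
clock: 6.37
tool_pos: [0.6448, -0.1137, 0.084]
tool_rot: [3.142, -0.0, -0.0]
contact_force: [-0.3, 0.6, -0.8]
grip_width: 0.0256
gripper_force: 0.0
```

```bash
python3 - <<'E'
from h import *
s=telemetry.read_state();print(s['tool_pos'],s['grip_width'],s['gripper_force'],s['contact_force'])
im=snap('wrist','n2.png')
cv2.imwrite('pics/m5.png',np.clip(im[130:430,120:520,::-1]*1.5,0,255).astype(np.uint8).repeat(2,0).repeat(2,1)) 
E
```

```text
[ 0.64475145 -0.11369829  0.08402101] 0.025642311650980458 0.0 [-0.30868671  0.57581343 -0.81172585]
```

View pics/m5.png

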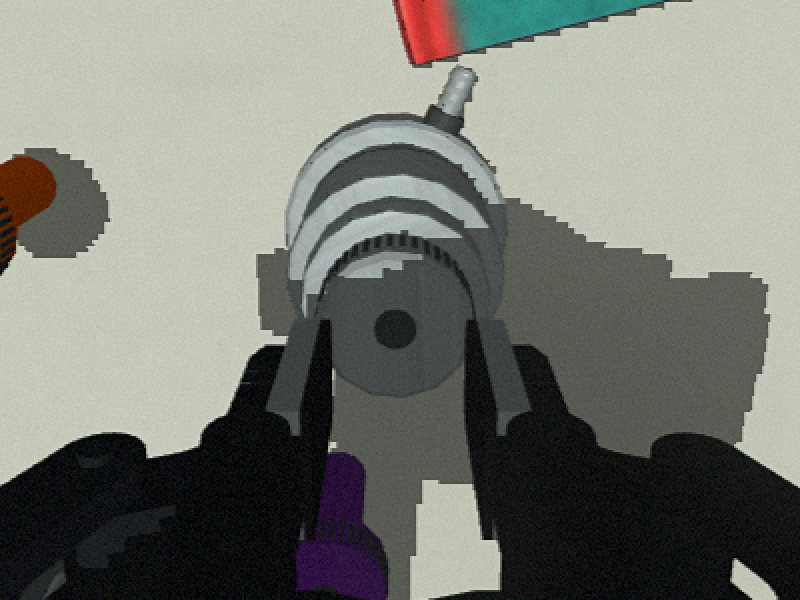

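```bash
python3 - <<'E'
from h import *
c=viewer.capture('wrist');print(np.round(c['tool_from_camera'],4).tolist(),np.round(c['mtx'],1).tolist())
for z in(.073,.085,.1,.11):
  a=ray('n2',285,290,z);b=ray('n2',120+467/2,290,z);print(z,a,b,a[1]-b[1])
print('dimple',ray('n2',120+395/2,130+328/2,.085),proj('n2',[.6448,-.1137,.084]))
E
```

```text
[[-0.0003, -0.9605, -0.2784, 0.0699], [1.0, -0.0002, -0.0005, -0.0003], [0.0004, -0.2784, 0.9605, -0.1564], [0.0, 0.0, 0.0, 1.0]] [[404.2, 0.0, 318.8], [0.0, 404.2, 238.6], [0.0, 0.0, 1.0]]
0.073 [ 0.64211907 -0.09822214  0.073     ] [ 0.64211355 -0.12889901  0.073     ] 0.030676862530105417
0.085 [ 0.64731601 -0.09931333  0.085     ] [ 0.64731088 -0.12779164  0.085     ] 0.02847831886188175
0.1 [ 0.65381217 -0.1006773   0.1       ] [ 0.65380754 -0.12640744  0.1       ] 0.025730139276602157
0.11 [ 0.65814295 -0.10158662  0.11      ] [ 0.65813865 -0.12548464  0.11      ] 0.023898019553082434
dimple [ 0.64551048 -0.11282321  0.085     ] [319.59869386 294.58350931]
```

Picture: the fingers (gap 330–467) closed above the head (dimple at (395,328)), unharmed; so the tips really sit ≈18 mm behind the TCP. Open a bit, go 24 mm lower, close.

Request:
move_arm --rows '[[[0.001,-0.0005,0,0,0,0,0.6],[0.001,-0.0005,0,0,0,0,0.6],[0.001,-0.0005,0,0,0,0,0.6],[0.001,-0.0005,0.01,0,0,0,0.6],[0.001,-0.0005,0.02,0,0,0,0.6],[0.001,-0.0005,0.03,0,0,0,0.6],[0.001,-0.0005,0.03,0,0,0,0.3],[0.001,-0.0005,0.03,0,0,0,0.3],[0.001,-0.0005,0.03,0,0,0,0.3],[0.001,-0.0005,0.03,0,0,0,0.3],[0.001,-0.0005,0.03,0,0,0,0.3],[0.001,-0.0005,0.03,0,0,0,0.3]]]' --squeeze 40

```text
clock: 7.47
tool_pos: [0.6457, -0.1133, 0.0602]
tool_rot: [3.142, -0.0, 0.0]
contact_force: [-0.1, -0.5, -1.9]
grip_width: 0.0322
gripper_force: 39.8
```

Request:
move_arm --rows '[[[0,0,0,0,0,0,0.5],[0,0,0,0,0,0,0.5],[0,0,0.005,0,0,0,0.5],[0,0,0.005,0,0,0,0.5],[0,0,0.005,0,0,0,0.3],[0,0,0.005,0,0,0,0.3],[0,0,0.005,0,0,0,0.3],[0,0,0.005,0,0,0,0.3],[0,0,0.005,0,0,0,0.3],[0,0,-0.002,0,0,0,0.3],[0,0,-0.008,0,0,0,0.3],[0,0,-0.014,0,0,0,0.3]]]' --squeeze 60

```text
clock: 8.47
tool_pos: [0.6454, -0.1132, 0.0715]
tool_rot: [-3.141, 0.0, 0.001]
contact_force: [0.6, -0.5, -1.0]
grip_width: 0.0313
gripper_force: 59.5
```

Request:
move_arm --rows '[[[0,0,-0.01,0,0,0,0.3],[0,0,-0.02,0,0,0,0.3],[0,0,-0.03,0,0,0,0.3],[0,0,-0.04,0,0,0,0.3],[0,0,-0.05,0,0,0,0.3],[0,0,-0.06,0,0,0,0.3],[0,0,-0.07,0,0,0,0.3],[0,0,-0.08,0,0,0,0.3],[0,0,-0.08,0,0,0,0.3]]]'

```text
clock: 9.22
tool_pos: [0.6466, -0.1135, 0.1373]
tool_rot: [3.141, 0.0, 0.004]
contact_force: [0.2, 0.3, -1.3]
grip_width: 0.0314
gripper_force: 59.6
```

```bash
python3 - <<'E'
from h import *
s=telemetry.read_state();print(s['tool_pos'],s['grip_width'],s['gripper_force'],s['contact_force'])
im=snap('wrist','n3.png');b=snap('scene','s3.png')
o=np.hstack([im[180:430,150:490,::-1],cv2.resize(b[130:280,250:440,::-1],(317,250),interpolation=3)])
cv2.imwrite('pics/m6.png',np.clip(o*1.4,0,255).astype(np.uint8)) 
E
```

```text
[ 0.64661995 -0.11346009  0.13728596] 0.031448356817072254 59.56935703754425 [ 0.22986117  0.27284624 -1.25532566]
```

View pics/m6.png

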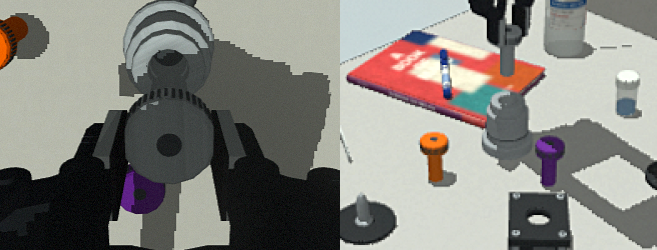

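The plunger is free and vertical in both views; dimple at wrist pixel (319,325).

```bash
python3 - <<'E'
from h import *
p=ray('n3',150+169,180+145,.1373+.029);print(p-[.6466,-.1135,0], p)
print(telemetry.read_state()['tool_pos'])
E
```

```text
[0.00140177 0.00030622 0.1663    ] [ 0.64800177 -0.11319378  0.1663    ]
[ 0.64573569 -0.11333567  0.13554666]
```

Request:
move_arm --rows '[[[-0.2134,-0.151,0,0,0,0,0.3],[-0.2134,-0.151,0,0,0,0,0.3],[-0.2134,-0.151,0,0,0,0,0.3],[-0.2134,-0.151,0,0,0,0,0.3],[-0.2134,-0.151,0,0,0,0,0.3],[-0.2134,-0.151,0,0,0,0,0.3],[-0.2134,-0.151,0.025,0,0,0,0.3],[-0.2134,-0.151,0.05,0,0,0,0.3],[-0.2134,-0.151,0.05,0,0,0,0.3],[-0.2134,-0.151,0.05,0,0,0,0.3],[-0.2134,-0.151,0.05,0,0,0,0.3]]]'

```text
clock: 10.23
tool_pos: [0.4751, 0.0074, 0.0956]
tool_rot: [3.142, -0.0, -0.0]
contact_force: [-0.0, 0.4, -2.0]
grip_width: 0.0315
gripper_force: 59.9
```

```bash
python3 - <<'E'
from h import *
s=telemetry.read_state();print(s['tool_pos'],s['grip_width'],s['contact_force'])
im=snap('wrist','n4.png');b=snap('scene','s4.png')
o=np.hstack([im[180:430,150:490,::-1],cv2.resize(b[190:310,310:430,::-1],(250,250),interpolation=3)])
cv2.imwrite('pics/m7.png',np.clip(o*1.6,0,255).astype(np.uint8)) 
E
```

```text
[0.47509586 0.00744465 0.09557021] 0.031473954556683635 [-0.01063587  0.36000899 -2.01283043]
```

View pics/m7.png

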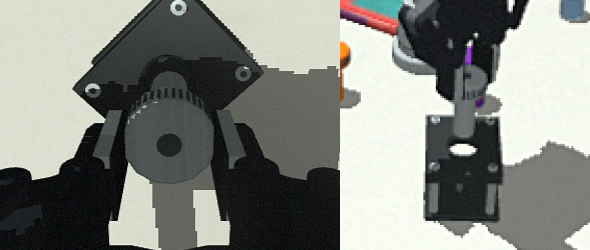

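Hole appears right below the shaft in both views (scene: shaft end (464,138), hole (463,149)). Lowering.

Request:
move_arm --rows '[[[0,0,0.008,0,0,0,0.3],[0,0,0.014,0,0,0,0.3],[0,0,0.02,0,0,0,0.3],[0,0,0.024,0,0,0,0.3],[0,0,0.028,0,0,0,0.3],[0,0,0.028,0,0,0,0.3]]]'

```text
clock: 10.83
tool_pos: [0.4743, 0.0075, 0.072]
tool_rot: [-3.142, 0.0, 0.002]
contact_force: [-0.0, -1.1, -2.8]
grip_width: 0.0312
gripper_force: 59.9
```

Request:
move_arm --rows '[[[0,0,0.008,0,0,0,0.3],[0,0,0.016,0,0,0,0.3],[0,0,0.024,0,0,0,0.3],[0,0,0.03,0,0,0,0.3],[0,0,0.034,0,0,0,0.3],[0,0,0.037,0,0,0,0.3],[0,0,0.037,0,0,0,0.3]]]'

```text
clock: 11.42
tool_pos: [0.4745, 0.0075, 0.0426]
tool_rot: [-3.142, 0.0, 0.001]
contact_force: [-0.0, -0.8, -2.3]
grip_width: 0.0316
gripper_force: 59.9
```

Request:
move_arm --rows '[[[0,0,0.0015,0,0,0,0.3],[0,0,0.0025,0,0,0,0.3],[0,0,0.0025,0,0,0,0.42],[0,0,0.0025,0,0,0,0.55],[0,0,0.0025,0,0,0,0.6],[0,0,0.0025,0,0,0,0.6],[0,0,-0.03,0,0,0,0.6],[0,0,-0.06,0,0,0,0.6],[0,0,-0.1,0,0,0,0.6],[0,0,-0.12,0,0,0,0.8],[0,0,-0.12,0,0,0,0.8],[0,0,-0.12,0,0,0,0.8]]]'

```text
clock: 12.42
tool_pos: [0.4755, 0.0075, 0.14]
tool_rot: [-3.142, 0.0, -0.004]
contact_force: [-0.0, 0.3, -0.0]
grip_width: 0.0686
gripper_force: 0.0
```

```bash
python3 - <<'E'
from h import *
s=telemetry.read_state();print(s['tool_pos'],s['grip_width'],s['contact_force'])
im=snap('wrist','n5.png');b=snap('scene','s5.png')
o=np.hstack([im[130:430,150:490,::-1],cv2.resize(b[180:310,310:430,::-1],(277,300),interpolation=3)])
cv2.imwrite('pics/m8.png',np.clip(o*1.4,0,255).astype(np.uint8)) 
E
```

```text
[0.47552456 0.00753181 0.13998811] 0.06858239795150947 [-0.03923724  0.3132912  -0.04303   ]
```

View pics/m8.png

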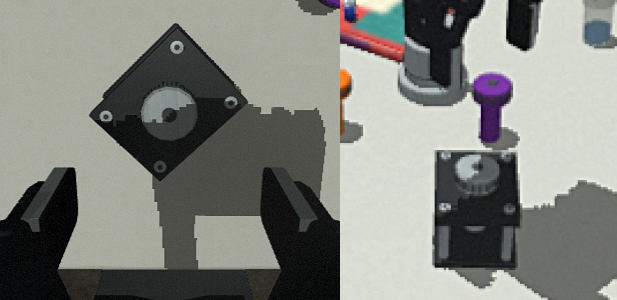

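The plunger hangs in the stand, head on the plate (both views). Next the ring.

Request:
move_arm --rows '[[[0.2134,0.151,0,0,0,0,0.8],[0.2134,0.151,0,0,0,0,0.8],[0.2134,0.151,0,0,0,0,0.8],[0.2134,0.151,0,0,0,0,0.8],[0.2134,0.151,0,0,0,0,0.8],[0.2134,0.151,0,0,0,0,0.8],[0.2134,0.151,0,0,0,0,0.8],[0.2134,0.151,0,0,0,0,0.8],[0.2134,0.151,0,0,0,0,0.8]]]'

```text
clock: 13.27
tool_pos: [0.6439, -0.1125, 0.1379]
tool_rot: [-3.141, -0.001, 0.004]
contact_force: [-0.4, -0.2, -0.3]
grip_width: 0.0681
gripper_force: 0.0
```

```bash
python3 - <<'E'
from h import *
s=telemetry.read_state();print(s['tool_pos'],s['grip_width'],s['contact_force'])
im=snap('wrist','n6.png')
p=proj('n6',[.6455,-.1131,.07]).round().astype(int);print(p)
u,v=p; cv2.imwrite('pics/m9.png',cv2.resize(np.clip(im[v-75:v+75,u-100:u+100,::-1]*1.5,0,255).astype(np.uint8),(800,600),interpolation=3)) 
E
```

```text
[ 0.64389198 -0.11248487  0.13791138] 0.06810250063460391 [-0.36461135 -0.20611918 -0.33638978]
[321 244]
```

View pics/m9.png

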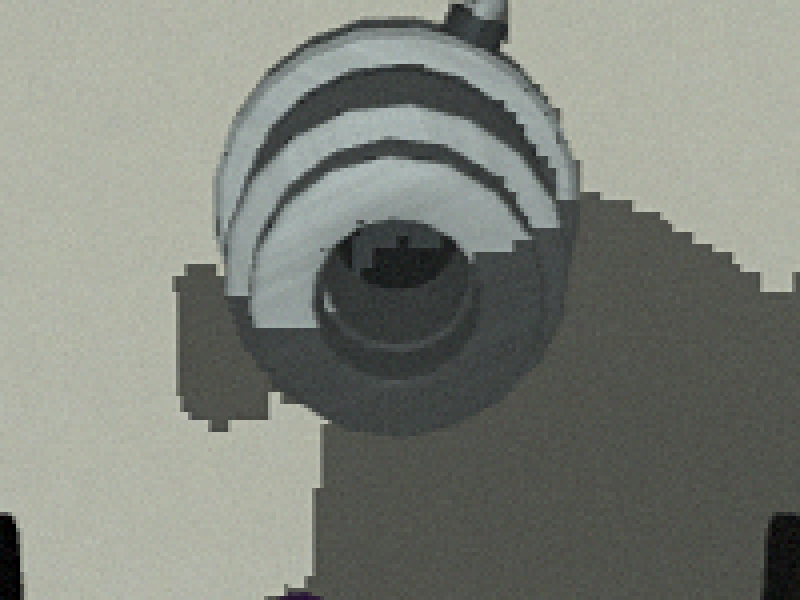

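Ring bore centre at pixel (320.2,243.2) → (0.6457,-0.1127), undisturbed. Descend and grip it.

Request:
move_arm --rows '[[[0,0,0.03,0,0,0,0.8],[0,0,0.06,0,0,0,0.75],[0,0,0.09,0,0,0,0.75],[0,0,0.11,0,0,0,0.7],[0,0,0.12,0,0,0,0.65],[0,0,0.12,0,0,0,0.65],[0,0,0.12,0,0,0,0.4],[0,0,0.12,0,0,0,0.4],[0,0,0.12,0,0,0,0.4],[0,0,0.12,0,0,0,0.4],[0,0,0.12,0,0,0,0.4],[0,0,0.12,0,0,0,0.4]]]' --squeeze 50

```text
clock: 14.32
tool_pos: [0.6463, -0.1134, 0.0443]
tool_rot: [3.141, -0.0, 0.003]
contact_force: [-0.8, 0.9, 5.9]
grip_width: 0.0411
gripper_force: 51.3
```

Request:
move_arm --rows '[[[0,0,-0.01,0,0,0,0.4],[0,0,-0.03,0,0,0,0.4],[0,0,-0.06,0,0,0,0.4],[0,0,-0.09,0,0,0,0.4],[-0.24,0.118,-0.1,0,0,0,0.4],[-0.24,0.118,-0.1,0,0,0,0.4],[-0.24,0.118,-0.1,0,0,0,0.4],[-0.24,0.118,-0.1,0,0,0,0.4],[-0.24,0.118,-0.1,0,0,0,0.4],[-0.24,0.118,-0.1,0,0,0,0.4],[-0.24,0.118,-0.1,0,0,0,0.4],[-0.24,0.118,-0.1,0,0,0,0.4]]]'

```text
clock: 15.32
tool_pos: [0.4543, -0.2081, 0.1239]
tool_rot: [3.141, -0.002, 0.003]
contact_force: [0.4, -0.6, -0.4]
grip_width: 0.0412
gripper_force: 50.8
```

```bash
python3 - <<'E'
from h import *
s=telemetry.read_state();print(s['tool_pos'],s['grip_width'],s['gripper_force'],s['contact_force'])
snap('wrist','n7.png');g=cv2.cvtColor(cv2.imread('pics/n7.png'),6)
print(proj('n7',[.4545,-.208,.007]))
E
```

```text
[ 0.45425236 -0.20810132  0.12389492] 0.04117829531408639 50.78282095491886 [ 0.38611924 -0.64613612 -0.37266445]
[319.11676592 225.62736699]
```

Request:
move_arm --rows '[[[0,0,0.04,0,0,0,0.4],[0,0,0.08,0,0,0,0.4],[0,0,0.11,0,0,0,0.4],[0,0,0.13,0,0,0,0.4],[0,0,0.145,0,0,0,0.4],[0,0,0.15,0,0,0,0.4],[0,0,0.155,0,0,0,0.4],[0,0,0.158,0,0,0,0.4],[0,0,0.158,0,0,0,0.4]]]'

```text
clock: 16.12
tool_pos: [0.4543, -0.2076, -0.0031]
tool_rot: [3.141, 0.001, 0.001]
contact_force: [0.5, -0.1, -0.7]
grip_width: 0.0413
gripper_force: 50.8
```

Request:
move_arm --rows '[[[0,0,0.0025,0,0,0,0.4],[0,0,0.005,0,0,0,0.4],[0,0,0.005,0,0,0,0.4]]]'

```text
clock: 16.37
tool_pos: [0.4538, -0.2078, -0.007]
tool_rot: [3.141, -0.0, 0.001]
contact_force: [0.5, 0.5, -0.9]
grip_width: 0.0413
gripper_force: 50.8
```

Request:
move_arm --rows '[[[0,0,0.0015,0,0,0,0.4],[0,0,0.0015,0,0,0,0.55],[0,0,0.0015,0,0,0,0.65],[0,0,0.0015,0,0,0,0.7],[0,0,0.0015,0,0,0,0.7],[0,0,-0.05,0,0,0,0.7],[0,0,-0.1,0,0,0,0.75],[0,0,-0.15,0,0,0,0.8],[0,0,-0.185,0,0,0,0.8],[0,0,-0.185,0,0,0,0.8],[0,0,-0.185,0,0,0,0.8]]]'

```text
clock: 17.28
tool_pos: [0.4548, -0.2082, 0.1427]
tool_rot: [3.14, 0.0, 0.006]
contact_force: [0.1, 0.4, 0.6]
grip_width: 0.0683
gripper_force: 0.0
```

```bash
python3 - <<'E'
from h import *
s=telemetry.read_state();print(s['tool_pos'],s['grip_width'],s['contact_force'])
im=snap('wrist','n8.png')
u,v=proj('n8',[.4545,-.208,.01]).astype(int);print(u,v)
cv2.imwrite('pics/m10.png',cv2.resize(np.clip(im[v-60:v+60,u-80:u+80,::-1]*1.8,0,255).astype(np.uint8),(800,600),interpolation=3)) 
E
```

```text
[ 0.4547815  -0.20823171  0.14273138] 0.06833569767146858 [0.12432614 0.39281817 0.62458839]
318 221
```

View pics/m10.png

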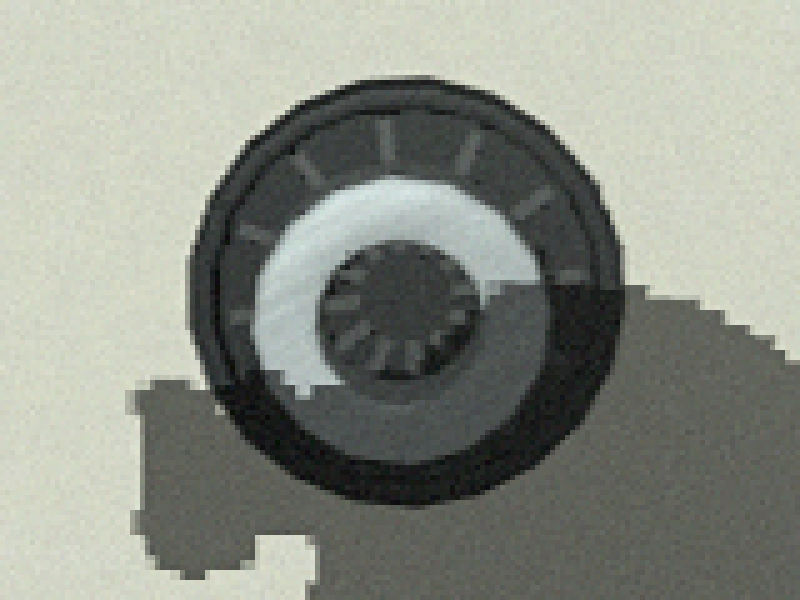

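Ring lies flat and centred in the dish (ring centre (400,320), dish (405,292) of the crop). Now the cylinder.

Request:
move_arm --rows '[[[0.24,-0.118,0,0,0,0,0.9],[0.24,-0.118,0,0,0,0,0.9],[0.24,-0.118,0,0,0,0,0.9],[0.24,-0.118,0,0,0,0,0.9],[0.24,-0.118,0,0,0,0,0.9],[0.24,-0.118,0,0,0,0,0.9],[0.24,-0.118,0,0,0,0,0.9],[0.24,-0.118,0,0,0,0,0.9]]]'

```text
clock: 18.0
tool_pos: [0.644, -0.1129, 0.1385]
tool_rot: [-3.141, -0.001, 0.006]
contact_force: [-0.8, 0.6, -0.2]
grip_width: 0.077
gripper_force: 0.0
```

```bash
python3 - <<'E'
from h import *
s=telemetry.read_state();print(s['tool_pos'],s['grip_width'])
snap('wrist','n9.png');g=cv2.GaussianBlur(cv2.cvtColor(cv2.imread('pics/n9.png'),6),(3,3),0)
p=proj('n9',[.6455,-.113,.056]);print('cyl top centre expected',p)
u,v=p.astype(int);c=g[v-50:v+50,u-50:u+50]
h=cv2.HoughCircles(cv2.resize(c,None,fx=4,fy=4,interpolation=3),cv2.HOUGH_GRADIENT,1.5,20,param1=80,param2=40,minRadius=60,maxRadius=180)
if h is not None:
  for x,y,r in h[0][:6]:print(u-50+x/4,v-50+y/4,r/4)
E
```

```text
[ 0.64403234 -0.11288316  0.13850803] 0.07697619737884409
cyl top centre expected [319.64599714 236.74780794]
319.4375 240.1875 44.362503
319.4375 225.1875 39.4125
320.1875 230.4375 44.362503
315.6875 236.4375 39.824997
319.0625 219.5625 35.25
313.4375 216.1875 29.5125
```

Request:
move_arm --rows '[[[0,0,0.04,0,0,0,0.9],[0,0,0.08,0,0,0,0.9],[0,0,0.12,0,0,0,0.9],[0,0,0.14,0,0,0,0.9],[0,0,0.155,0,0,0,0.9],[0,0,0.155,0,0,0,0.75],[0,0,0.155,0,0,0,0.5],[0,0,0.155,0,0,0,0.5],[0,0,0.155,0,0,0,0.5],[0,0,0.155,0,0,0,0.5],[0,0,0.155,0,0,0,0.5],[0,0,0.155,0,0,0,0.5]]]' --squeeze 70

```text
clock: 19.05
tool_pos: [0.6459, -0.1135, 0.0177]
tool_rot: [3.141, 0.0, 0.001]
contact_force: [-2.3, -0.9, 2.4]
grip_width: 0.051
gripper_force: 74.7
```

Request:
move_arm --rows '[[[0,0,-0.005,0,0,0,0.5],[0,0,-0.01,0,0,0,0.5],[0,0,-0.02,0,0,0,0.5],[0,0,-0.04,0,0,0,0.5],[0,0,-0.07,0,0,0,0.5],[0,0,-0.1,0,0,0,0.5],[0,0,-0.13,0,0,0,0.5],[0,0,-0.14,0,0,0,0.5],[0,0,-0.14,0,0,0,0.5],[0,0,-0.14,0,0,0,0.5]]]'

```text
clock: 19.88
tool_pos: [0.6453, -0.1132, 0.1286]
tool_rot: [3.142, 0.0, 0.0]
contact_force: [-0.7, 0.5, -6.3]
grip_width: 0.0508
gripper_force: 74.4
```

```bash
python3 - <<'E'
from h import *
s=telemetry.read_state();t=s['tool_pos'];print(t,s['grip_width'],s['contact_force'])
snap('wrist','n10.png');im=cv2.imread('pics/n10.png');g=cv2.GaussianBlur(cv2.cvtColor(im,6),(3,3),0)
p=proj('n10',t+[0,0,.0383]);print('exp cyl top',p,'r bore',404*.011/.118)
u,v=p.astype(int);c=g[v-60:v+60,u-60:u+60]
h=cv2.HoughCircles(cv2.resize(np.clip(c*2.,0,255).astype(np.uint8),None,fx=4,fy=4,interpolation=3),cv2.HOUGH_GRADIENT,1.5,10,param1=60,param2=40,minRadius=120,maxRadius=170)
if h is not None:
  for x,y,r in h[0][:5]:print(u-60+x/4,v-60+y/4,r/4)
# base position: bright spigot/flange below
print('exp spigot',proj('n10',[.6455,-.113,.023]),'post',proj('n10',[.646,.1165,.044]))
E
```

```text
[ 0.64533015 -0.11318194  0.12855232] 0.05079630897827187 [-0.73740934  0.45160844 -6.34148191]
exp cyl top [319.77276635 342.66363829] r bore 37.66101694915255
318.4375 339.9375 31.275
exp spigot [319.0831103  229.67202774] post [-50.74106826 237.63916726]
```

Request:
move_arm --rows '[[[0,-0.287,0,0,0,0,0.5],[0,-0.287,0,0,0,0,0.5],[0,-0.287,0,0,0,0,0.5],[0,-0.287,0,0,0,0,0.5],[0,-0.287,0,0,0,0,0.5],[0,-0.287,0,0,0,0,0.5],[0,-0.287,0,0,0,0,0.5],[0,-0.287,0.03,0,0,0,0.5],[0,-0.287,0.06,0,0,0,0.5],[0,-0.287,0.085,0,0,0,0.5],[0,-0.287,0.085,0,0,0,0.5],[0,-0.287,0.085,0,0,0,0.5]]]'

```text
clock: 20.93
tool_pos: [0.6436, 0.1158, 0.0584]
tool_rot: [3.141, -0.0, -0.008]
contact_force: [1.0, 0.5, -5.7]
grip_width: 0.0515
gripper_force: 75.5
```

Request:
move_arm --rows '[[[0,0,0.008,0,0,0,0.5],[0,0,0.014,0,0,0,0.5],[0,0,0.02,0,0,0,0.5],[0,0,0.025,0,0,0,0.5],[0,0,0.025,0,0,0,0.5]]]'

```text
clock: 21.35
tool_pos: [0.6452, 0.1162, 0.0402]
tool_rot: [3.141, -0.0, -0.001]
contact_force: [0.4, 0.1, -6.0]
grip_width: 0.051
gripper_force: 75.6
```

Request:
move_arm --rows '[[[0,0,0.004,0,0,0,0.5],[0,0,0.008,0,0,0,0.5],[0,0,0.011,0,0,0,0.5],[0,0,0.011,0,0,0,0.5]]]'

```text
clock: 21.68
tool_pos: [0.6452, 0.1163, 0.0314]
tool_rot: [3.141, -0.0, -0.001]
contact_force: [-0.7, 0.3, -5.8]
grip_width: 0.051
gripper_force: 75.6
```

Free so far, tip in the bore. Continue.

Request:
move_arm --rows '[[[0,0,0.004,0,0,0,0.5],[0,0,0.008,0,0,0,0.5],[0,0,0.012,0,0,0,0.5],[0,0,0.016,0,0,0,0.5],[0,0,0.016,0,0,0,0.5]]]'

```text
clock: 22.1
tool_pos: [0.645, 0.1162, 0.0183]
tool_rot: [3.141, -0.0, -0.002]
contact_force: [-0.1, -0.2, -5.5]
grip_width: 0.0511
gripper_force: 75.6
```

Request:
move_arm --rows '[[[0,0,0.003,0,0,0,0.5],[0,0,0.006,0,0,0,0.5],[0,0,0.0085,0,0,0,0.5],[0,0,0.0085,0,0,0,0.5]]]'

```text
clock: 22.43
tool_pos: [0.6453, 0.1163, 0.0119]
tool_rot: [3.141, 0.0, -0.001]
contact_force: [-0.0, -0.5, -6.0]
grip_width: 0.0512
gripper_force: 75.6
```

Request:
move_arm --rows '[[[0,0,0.002,0,0,0,0.5],[0,0,0.004,0,0,0,0.5],[0,0,0.004,0,0,0,0.65],[0,0,0.004,0,0,0,0.8],[0,0,0.004,0,0,0,0.9],[0,0,0.004,0,0,0,0.9],[0,0,0.004,0,0,0,0.9],[0,0,-0.04,0,0,0,0.9],[0,0,-0.09,0,0,0,0.9],[0,0,-0.14,0,0,0,0.9],[0,0,-0.165,0,0,0,0.9],[0,0,-0.165,0,0,0,0.9]]]'

```text
clock: 23.43
tool_pos: [0.649, 0.117, 0.1507]
tool_rot: [-3.14, 0.0, -0.015]
contact_force: [-0.4, -0.1, -0.2]
grip_width: 0.077
gripper_force: 0.0
```

Request:
move_arm --rows '[[[0,0.287,0,0,0,0,1],[0,0.287,0,0,0,0,1],[0,0.287,0,0,0,0,1],[0,0.287,0,0,0,0,1],[0,0.287,0,0,0,0,1],[0,0.287,0,0,0,0,1],[0,0.287,0,0,0,0,1],[0,0.287,0,0,0,0,1],[0,0.287,0,0,0,0,1]]]'

```text
clock: 24.18
tool_pos: [0.6452, -0.1127, 0.1437]
tool_rot: [-3.141, 0.0, 0.001]
contact_force: [-1.1, 0.2, 0.5]
grip_width: 0.0853
gripper_force: 0.0
```

```bash
python3 - <<'E'
from h import *
s=telemetry.read_state();t=s['tool_pos'];print(t,s['grip_width'],s['contact_force'])
im=snap('wrist','n11.png');tp=snap('top','t11.png');sc=snap('scene','s11.png')
u,v=proj('n11',[.6455,-.113,.016]).astype(int);print(u,v)
u2,v2=proj('s11',[.646,.1165,.03]).astype(int)
a=cv2.resize(np.clip(im[v-75:v+75,u-75:u+75]*1.5,0,255).astype(np.uint8),(390,390),interpolation=3)
b=cv2.resize(sc[v2-40:v2+40,u2-40:u2+40],(390,390),interpolation=3)
cv2.imwrite('pics/m11.png',np.hstack([a,b])[:,:,::-1])
E
```

```text
[ 0.64517317 -0.11267658  0.14374354] 0.08534306524300966 [-1.05192306  0.16479745  0.47480312]
319 221
```

View pics/m11.png

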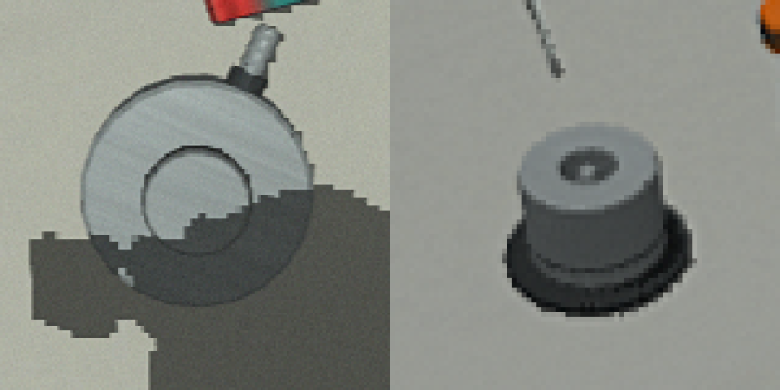

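Left: base bare and undisturbed, spigot centre at (319.6,223); right: cylinder sits on the foot over the post. Now grip the base flange.

Request:
move_arm --rows '[[[0,0,0.04,0,0,0,1],[0,0,0.08,0,0,0,1],[0,0,0.12,0,0,0,1],[0,0,0.15,0,0,0,1],[0,0,0.17,0,0,0,1],[0,0,0.18,0,0,0,1],[0,0,0.185,0,0,0,1],[0,0,0.185,0,0,0,1],[0,0,0.185,0,0,0,1]]]'

```text
clock: 25.08
tool_pos: [0.6464, -0.113, -0.0026]
tool_rot: [3.141, 0.001, 0.002]
contact_force: [0.2, -0.8, 0.1]
grip_width: 0.0854
gripper_force: 0.0
```

Request:
move_arm --rows '[[[0,0,0.006,0,0,0,1],[0,0,0.012,0,0,0,1],[0,0,0.018,0,0,0,1],[0,0,0.018,0,0,0,0.85],[0,0,0.018,0,0,0,0.7],[0,0,0.018,0,0,0,0.65],[0,0,0.018,0,0,0,0.65],[0,0,0.018,0,0,0,0.65],[0,0,0.018,0,0,0,0.65],[0,0,0.018,0,0,0,0.65]]]' --squeeze 80

```text
clock: 25.92
tool_pos: [0.6455, -0.1132, -0.0175]
tool_rot: [-3.141, 0.0, 0.0]
contact_force: [-2.7, 0.5, 5.0]
grip_width: 0.0628
gripper_force: 87.8
```

Request:
move_arm --rows '[[[0,0,-0.005,0,0,0,0.65],[0,0,-0.012,0,0,0,0.65],[0,0,-0.025,0,0,0,0.65],[0,0,-0.05,0,0,0,0.65],[0,0,-0.08,0,0,0,0.65],[0,0,-0.11,0,0,0,0.65],[0,0,-0.13,0,0,0,0.65],[0,0,-0.14,0,0,0,0.65],[0,0,-0.14,0,0,0,0.65]]]'

```text
clock: 26.67
tool_pos: [0.6469, -0.1135, 0.0966]
tool_rot: [3.141, -0.0, 0.006]
contact_force: [-0.0, -0.5, -4.5]
grip_width: 0.0631
gripper_force: 88.8
```

```bash
python3 - <<'E'
from h import *
s=telemetry.read_state();t=s['tool_pos'];print(t,s['grip_width'],s['contact_force'])
snap('wrist','n12.png');g=cv2.GaussianBlur(cv2.cvtColor(cv2.imread('pics/n12.png'),6),(3,3),0)
p=proj('n12',t+[0,0,.0175+.023]);d=t[2]+.1564-(t[2]+.0405);print('exp spigot',p,'r',404*.015/d)
u,v=p.astype(int);c=np.clip(g[v-70:v+70,u-70:u+70]*2.,0,255).astype(np.uint8)
h=cv2.HoughCircles(cv2.resize(c,None,fx=4,fy=4,interpolation=3),cv2.HOUGH_GRADIENT,1.5,10,param1=60,param2=40,minRadius=180,maxRadius=240)
if h is not None:
  for x,y,r in h[0][:5]:print(u-70+x/4,v-70+y/4,r/4)
E
```

```text
[ 0.64691275 -0.11353677  0.09655011] 0.06305748410014612 [-2.03447789e-04 -5.13409359e-01 -4.45208979e+00]
exp spigot [319.86848004 345.81686825] r 52.28645383951682
318.9375 341.9375 46.95
318.9375 346.4375 47.775
325.6875 354.3125 57.7125
319.3125 355.8125 56.0625
314.4375 354.6875 57.3
```

Request:
move_arm --rows '[[[-0.2356,-0.399,-0.02,0,0,0,0.65],[-0.2356,-0.399,-0.02,0,0,0,0.65],[-0.2356,-0.399,-0.02,0,0,0,0.65],[-0.2356,-0.399,-0.02,0,0,0,0.65],[-0.2356,-0.399,-0.02,0,0,0,0.65],[-0.2356,-0.399,-0.02,0,0,0,0.65],[-0.2356,-0.399,-0.02,0,0,0,0.65],[-0.2356,-0.399,-0.02,0,0,0,0.65],[-0.2356,-0.399,-0.02,0,0,0,0.65],[-0.2356,-0.399,-0.02,0,0,0,0.65],[-0.2356,-0.399,-0.02,0,0,0,0.65],[-0.2356,-0.399,-0.02,0,0,0,0.65]]]'

```text
clock: 27.72
tool_pos: [0.4565, 0.2058, 0.1091]
tool_rot: [3.141, 0.002, -0.002]
contact_force: [-0.7, -0.8, -4.7]
grip_width: 0.0625
gripper_force: 89.7
```

Request:
move_arm --rows '[[[0,0,0.03,0,0,0,0.65],[0,0,0.06,0,0,0,0.65],[0,0,0.09,0,0,0,0.65],[0,0,0.11,0,0,0,0.65],[0,0,0.125,0,0,0,0.65],[0,0,0.135,0,0,0,0.65],[0,0,0.14,0,0,0,0.65],[0,0,0.14,0,0,0,0.65],[0,0,0.14,0,0,0,0.65]]]'

```text
clock: 28.47
tool_pos: [0.4576, 0.2056, -0.0018]
tool_rot: [-3.142, 0.001, -0.0]
contact_force: [0.2, -0.3, -4.0]
grip_width: 0.0632
gripper_force: 89.9
```

Request:
move_arm --rows '[[[0,0,0.004,0,0,0,0.65],[0,0,0.008,0,0,0,0.65],[0,0,0.01,0,0,0,0.65],[0,0,0.01,0,0,0,0.65]]]'

```text
clock: 28.8
tool_pos: [0.457, 0.206, -0.0101]
tool_rot: [-3.142, -0.0, 0.0]
contact_force: [-0.2, -0.4, -5.4]
grip_width: 0.0628
gripper_force: 89.9
```

Request:
move_arm --rows '[[[0,0,0.002,0,0,0,0.65],[0,0,0.004,0,0,0,0.65],[0,0,0.004,0,0,0,0.65]]]'

```text
clock: 29.05
tool_pos: [0.4569, 0.2059, -0.0134]
tool_rot: [3.142, 0.0, -0.0]
contact_force: [-0.2, 0.1, -4.3]
grip_width: 0.0629
gripper_force: 89.9
```

Base hangs about 1 mm above the dish floor. Release, open fully, rise.

Request:
move_arm --rows '[[[0,0,0.001,0,0,0,0.65],[0,0,0.001,0,0,0,0.8],[0,0,0.001,0,0,0,1],[0,0,0.001,0,0,0,1],[0,0,0.001,0,0,0,1],[0,0,-0.03,0,0,0,1],[0,0,-0.07,0,0,0,1],[0,0,-0.12,0,0,0,1],[0,0,-0.17,0,0,0,1],[0,0,-0.2,0,0,0,1],[0,0,-0.2,0,0,0,1],[0,0,-0.2,0,0,0,1]]]'

```text
clock: 30.05
tool_pos: [0.4581, 0.2064, 0.1484]
tool_rot: [-3.14, 0.0, -0.006]
contact_force: [-0.5, -1.2, -0.4]
grip_width: 0.0851
gripper_force: 0.0
```

```bash
python3 - <<'E'
from h import *
s=telemetry.read_state();t=s['tool_pos'];print(t,s['grip_width'],s['contact_force'])
snap('wrist','n13.png');im=cv2.imread('pics/n13.png');g=cv2.GaussianBlur(cv2.cvtColor(im,6),(3,3),0)
u,v=proj('n13',[.457,.206,.019]).astype(int);print('exp',u,v)
def circ(rmin,rmax):
  c=np.clip(g[v-80:v+80,u-80:u+80]*1.7,0,255).astype(np.uint8)
  h=cv2.HoughCircles(cv2.resize(c,None,fx=4,fy=4,interpolation=3),cv2.HOUGH_GRADIENT,1.5,10,param1=60,param2=40,minRadius=rmin*4,maxRadius=rmax*4)
  return [] if h is None else [(u-80+x/4,v-80+y/4,r/4) for x,y,r in h[0][:3]]
d=t[2]+.156
print('r flange',404*.033/(d-.019),'spigot',404*.015/(d-.026),'dish',404*.045/(d-.007))
for a,b,z in((38,50,.019),(16,23,.026),(54,66,.007)):
  for x,y,r in circ(a,b):print(np.round([x,y,r],1),ray('n13',x,y,z).round(4))
E
```

```text
[0.45814849 0.20640787 0.14844106] 0.08510875395217128 [-0.47912667 -1.20294812 -0.35145824]
exp 320 223
r flange 46.706665330337685 spigot 21.764031599377702 dish 61.121353184289475
[319.3 222.3  43.6] [0.4579 0.2066 0.019 ]
[321.2 224.2  43.6] [0.4565 0.2053 0.019 ]
[319.3 228.3  46.5] [0.4534 0.2066 0.019 ]
[320.4 225.7  22. ] [0.4572 0.2058 0.026 ]
[317.4 222.3  18.7] [0.4597 0.208  0.026 ]
[277.3 253.4  20.7] [0.4364 0.2371 0.026 ]
[320.4 216.7  57.9] [0.4594 0.2058 0.007 ]
[322.7 218.2  56.3] [0.4582 0.2041 0.007 ]
[318.2 218.2  56.7] [0.4582 0.2075 0.007 ]
```

```bash
python3 - <<'E'
from h import *
snap('top','t13.png');a=cv2.imread('pics/top0.png').astype(int);b=cv2.imread('pics/t13.png').astype(int)
for n,(x,y) in dict(vial=(186,238),pot=(442,236),purple=(358,251),orange=(317,206)).items():
    print(n,abs(a-b)[y-14:y+14,x-14:x+14].mean().round(1))
print(manip.finish_job())
E
```

```text
vial 5.9
pot 3.3
purple 3.1
orange 3.0
the job is handed in; nothing more can be done
None
```

I took the die apart, put all four parts in their drying places and handed the job in; no verdict came back. In the images the plunger hung by its head in the stand, the ring lay in the small dish, and the cylinder sat on the post's foot. The base measured within about 2 mm of the large dish's centre, and the vial and pot had not visibly moved.

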